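Reset the bench balance at its sunken key

TASK

Reset the grey bench balance with your fingertips only: push the white shutter sideways until the orange key's well is fully open, reach a fingertip down into the well and press the sunken orange key all the way down for about a second, then push the shutter back fully over the orange key. Do not press the blue key, press the orange one gently, and leave the beaker on the pan and everything else on the bench where it stands; nothing is to be gripped or lifted.

Things in the scene. Friction and masses are not known exactly. Their poses are not given: they have to be found in the camera images.
- balance: Grey bench balance, 234 x 190 mm, fixed to the bench, its panel 62 mm above the bench. Origin: centre of its underside; x points from its front (keys) to its rear (weighing pan), y to its left, z up. Two square wells in the panel are centred 62 mm before the origin and 30 mm left (orange key) and right (blue key) of it. The panel ends 95 mm left and right of the origin.
- well_orange (a point): Centre of the mouth of the orange key's well, level with the panel. The well is 46 x 46 mm, square to the balance, and the key's top lies 24 mm below the mouth.
- well_blue (a point): Centre of the mouth of the blue key's well, of the same size, 60 mm to the right (balance -y) of the orange one. Two aluminium guide rails, 6 mm high, 6 mm wide, 57 mm clear between them, run along balance y in front of and behind both wells.
- key_orange_top (a point): Centre of the top of the orange key, 32 x 32 mm, at the bottom of its well; it goes down with the key.
- key_orange (a joint): Travel of the orange key in m: 0 up, 0.006 fully down. Spring: begins to move at 1 N, fully down at 4 N, comes up by itself when let go.
- key_blue (a joint): Travel of the blue key in m, same spring: 0 up, 0.006 fully down. It must not be pressed.
- shutter_top (a point): Centre of the top of the white ribbed shutter, a plate 55 mm (balance x) x 56 mm (balance y), 12 mm thick, that slides on the panel between the rails; its top is 74.5 mm above the bench. It covers one well and leaves the other open. It has no handle: push it at its upright left or right side face (28 mm to balance +y or -y of this point).
- shutter (a joint): Shutter position in m: about 0 (0 to 0.004 at the start) over the orange well, growing as it slides to the balance's right (-y), 0.060 at the far stop over the blue well. About 1.5 N of friction; it stays where it is left and has a stop at each end.
- beaker: Small clear glass beaker, 52 mm across, 60 mm high; origin: centre of its underside. Stands on the steel pan (92 mm across, its top 73 mm above the bench, centred 62 mm behind the balance's origin). Bystander.
- bench_timer: White bench timer 22 x 66 x 58 mm standing on edge; origin under its centre. Bystander.
- green_box: Green pipette tip box 89 x 122 x 67 mm; origin under its centre. Bystander.
- black_marker: Black marker lying on the bench, 138 mm long, 13 mm thick; origin under its centre. Bystander.
- amber_bottle: Amber bottle with black cap, 50 mm across, 108 mm high; origin under its centre. Bystander.
- marker_blue: Blue and white marker lying on the bench, 138 mm long, 13 mm thick; origin under its centre. Bystander.
- pipette_200: White pipette with yellow button lying on the bench, 251 mm long, 28 mm high; origin under its centre. Bystander.

How it is judged:
By the outcome, as a careful person would: the job done as asked, in the order asked, and still so for the second after the job is handed in, with the robot touching nothing.
It also fails if it takes over 51 s, if anything falls off the work surface, if the arm or the gripper's body presses on something with over 40 N, if the wrist force passes 120 N, or if a joint passes its speed limit or range.

ROBOT

A 6-joint arm with a two-finger parallel gripper is mounted at the origin on a cart in front of the work surface, level with it; the furniture and walls round the work are solid. World frame = base frame: x ahead of the robot, y to its left, z up, the work surface at z = 0. Lengths are in m, angles in rad, forces in N, time in s.
With the tool pointing down it reaches from about 0.35 to 0.85 m from the base axis. Payload 8.1 kg.
Tool frame: the origin (TCP) lies on the front face of the gripper's body, between the roots of the fingers; the fingertips stand 73 mm ahead of it and the grasp point (between the pads) lies 54 mm ahead of it; z points along the fingers, y is the direction in which the jaws open and shut (so a half turn about z gives the same grasp; the last joint's range is limited). The gripper opens to 85 mm and grips with 20 to 120 N. Pads are 22 mm wide; open, the fingers measure 114 mm over their backs; the gripper's body (76 mm by 85 mm) begins 54 mm behind the grasp point. The pads swing forward as they close: fully open they stand 13 mm farther back than shut.
Start: joints at [1.078, 0.13, 1.488, -0, 1.523, -0.085], TCP at [0.238, 0.551, 0.304] pointing down, gripper open.
Joint ranges: [-2.96, 2.96], [-0.89, 2.26], [0.02, 2.5], [-1.34, 4.48], [0, 2.73], [-2.66, 2.66]. Speed limits (rad/s): [2.39, 2.39, 2.79, 3.14, 3.14, 3.14].

INTERFACE

Orientations are given as a rotation vector (axis times angle).
In Python, from bench import observe, snapshot, camera_params, finish_job gives the robot as it stands. The module is installed in compiled form; this text tells all that it offers.
- The arm moves only by the tool drive_tool, never from a script. Its argument "targets" is a list of rows, each a list of 7 numbers: the turn, a rotation vector about the tool's x, y, z in units of 10 degrees (1.0 is 10 degrees), then the shift along the tool's x, y, z in units of 50 mm (1.0 is 50 mm), then the closure, from -1 (fully open) to 1 (shut). A call has exactly 10 rows; each row shifts and turns the commanded pose from where the row before left it, along the tool's axes as they then stand; what a row does not reach is not made up. A row lasts 1/8 s, in which the tool goes at most 62.5 mm and 10.7 degrees, less where a joint would pass 70% of its speed; a pose out of reach is approached as far as the arm can. A call is refused whole if a number of a shift passes 1 or a number of a turn 1, either way. A call with a gripper value outside its range is refused whole. The fingers move at their own pace and stop on an object; "newtons" is the grip in N (left out, the last holds). Time passes only in rows, so rows that do not move let the fingers close, or fill a call up. It gives the time, the measured TCP pose, the force and the opening at its end, in the units of the state.
- observe(): the state, without advancing time (a new reading comes with each control period).
- snapshot(name): name is "scene" or "top"; returns the picture (384x512x3 uint8, red, green, blue); there is no depth.
- camera_params(name): a dict with "K" (3x3 intrinsics, pixels), "dist_coeffs" ([k1, k2, p1, p2, k3] as OpenCV has them; the pictures are not rectified), "world_from_camera" (4x4, takes a point from camera to world coordinates). Camera axes: x right, y up, looking along -z (the intrinsics and any distortion apply to the point x, -y, -z); pixel columns grow to the right and rows downward; lengths in m; the calibration is good to about 2 mm. A picture is of the moment at which its call begins. camera_params takes no time and is no camera call.
- finish_job(): hands the job in, once; it reports no verdict.
The state is a dict: "time_s": time; "joint_positions": joint angles; "joint_velocities": joint speeds; "joint_efforts": joint torques, N m; "eef_pos": TCP position; "ee_rot": TCP orientation; "ft_force": force on the tool from outside, world axes, zero at the start; "ft_torque": the same for the moment, N m; "grip_width": opening from 0.0 (shut) to 1.0 (fully open).
Only numpy, scipy, OpenCV 4.12 (cv2) and the standard library are available. Lean on these libraries where they do the work, as an engineer would, in place of code of your own. Each camera call takes 0.05 s, during which the arm holds its last target.

## Working session

There is one attempt and no reset: what is moved stays moved. The work goes in short steps, Python scripts to look and compute and a tool call to move; the robot and the scene stay as the last step left them, time stands still between calls to the robot, and variables do not carry over. Pictures are saved under pics/ and viewed, and the job is handed in when it is done.

Besides the shell and the picture viewer there is one more tool, called after "Call:" in YAML: its name, and indented under it one key for each argument. drive_tool: Moves the arm, as the interface text tells. Its arguments: {"type":"object","properties":{"targets":{"type":"array","items":{"type":"array","items":{"type":"number"}}},"newtons":{"type":"number"}},"required":["targets"]}

```bash
mkdir -p pics
python3 - <<'E'
from bench import *
import cv2
for n in("scene","top"):
    im=snapshot(n); cv2.imwrite(f"pics/{n}0.png",im[:,:,::-1])
    p=camera_params(n); print(n,p)
print(observe())
E
```

```text
scene {'K': array([[456.08845615,   0.        , 253.35415475],
       [  0.        , 456.08845615, 195.8621605 ],
       [  0.        ,   0.        ,   1.        ]]), 'dist_coeffs': array([-0.03878455,  0.        ,  0.        ,  0.        ,  0.        ]), 'world_from_camera': array([[ 0.75356189,  0.40446975, -0.51821685, -0.31689524],
       [-0.65708832,  0.44008814, -0.61201092, -0.92539463],
       [-0.01947882,  0.80170234,  0.597406  ,  0.99667541],
       [ 0.        ,  0.        ,  0.        ,  1.        ]])}
top {'K': array([[379.60264644,   0.        , 260.73432846],
       [  0.        , 379.60264644, 182.3747541 ],
       [  0.        ,   0.        ,   1.        ]]), 'dist_coeffs': array([-0.05053099,  0.        ,  0.        ,  0.        ,  0.        ]), 'world_from_camera': array([[-0.02123964,  0.99664972, -0.07898235,  0.39241685],
       [-0.99973098, -0.02043593,  0.0109704 ,  0.03883843],
       [ 0.00931957,  0.07919411,  0.99681565,  1.6419505 ],
       [ 0.        ,  0.        ,  0.        ,  1.        ]])}
{'time_s': 0.1, 'joint_positions': array([ 1.07759396e+00,  1.31098842e-01,  1.48916146e+00, -7.06824650e-06,
        1.52298899e+00, -8.54090866e-02]), 'joint_velocities': array([ 0.00151783, -0.00061629, -0.00237543,  0.00108816, -0.00143593,
       -0.00093066]), 'joint_efforts': array([ 7.84273070e-04, -5.70954108e+01, -5.01940978e+01, -2.22705012e-04,
        8.20921850e-03,  5.91980182e-06]), 'eef_pos': array([0.23776278, 0.55048046, 0.30294624]), 'ee_rot': array([-6.36035922e-01, -3.07605749e+00,  2.49688974e-03]), 'ft_force': array([0.21680718, 0.07070561, 0.22404908]), 'ft_torque': array([ 0.0028444 , -0.01697218,  0.01058903]), 'grip_width': 0.9961531096363225}
```

View pics/scene0.png

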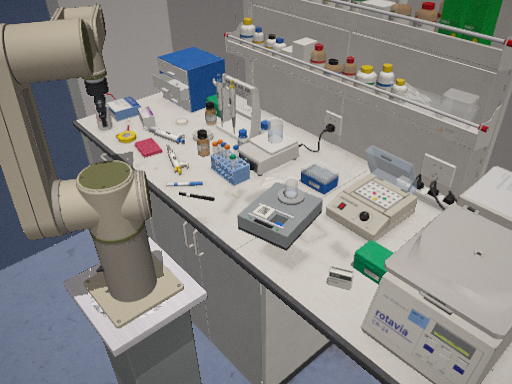

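View pics/top0.png

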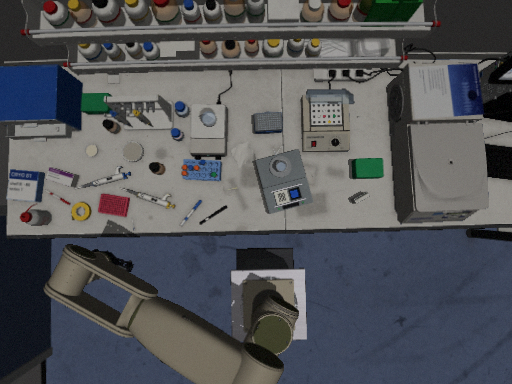

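Run:
```python
import cv2
t=cv2.imread("pics/top0.png")[140:220,240:330]; cv2.imwrite("pics/topz.png",cv2.resize(t,None,fx=7,fy=7,interpolation=cv2.INTER_CUBIC))
t=cv2.imread("pics/scene0.png")[170:250,230:330]; cv2.imwrite("pics/scz.png",cv2.resize(t,None,fx=7,fy=7,interpolation=cv2.INTER_CUBIC))
```

```text
(no output)
```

View pics/topz.png

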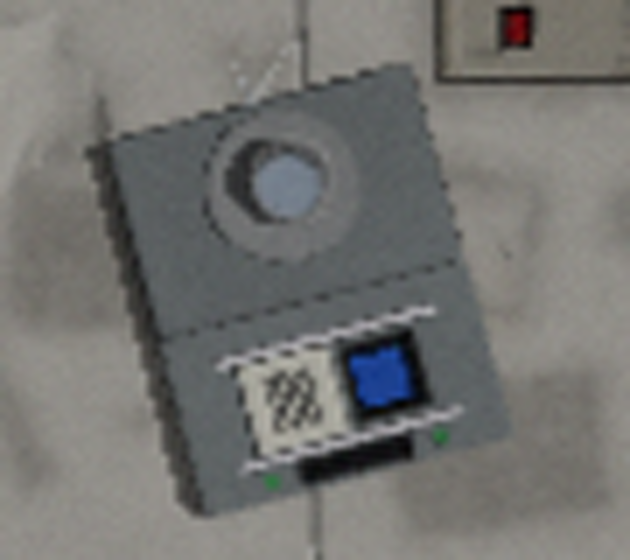

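View pics/scz.png

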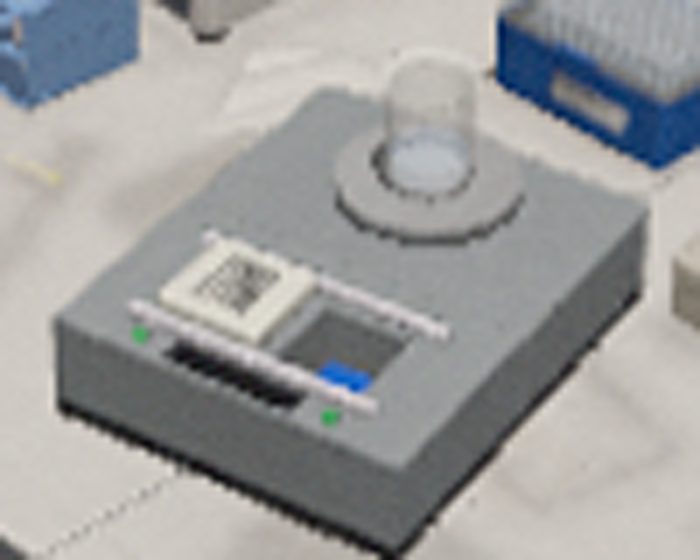

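```bash
cat > h.py <<'E'
from bench import *
import cv2, numpy as np
def ray(n,uv,z):
    p=camera_params(n); uv=np.array(uv,float).reshape(-1,1,2)
    q=cv2.undistortPoints(uv,p["K"],p["dist_coeffs"]).reshape(-1,2)
    T=p["world_from_camera"]; d=np.c_[q[:,0],-q[:,1],-np.ones(len(q))]@T[:3,:3].T; o=T[:3,3]
    return o+d*((z-o[2])/d[:,2])[:,None]
def px(n,P):
    p=camera_params(n);T=p["world_from_camera"]; c=(np.array(P,float).reshape(-1,3)-T[:3,3])@T[:3,:3]
    c=c*[1,-1,-1]
    return cv2.projectPoints(c,np.zeros(3),np.zeros(3),p["K"],p["dist_coeffs"])[0].reshape(-1,2)
E
python3 - <<'E'
from h import *
def uz(l,o): return (np.array(l,float)+.5)/7-.5+np.array(o)
np.set_printoptions(precision=4,suppress=True)
for n,l,o in(("top",[[108,143],[410,65],[510,437],[205,517]],[240,140]),("scene",[[320,90],[648,208],[403,466],[60,322]],[230,170])):
    w=ray(n,uz(l,o),.062); print(n,w[:,:2],"c",w.mean(0)[:2])
    print("sides",np.linalg.norm(w-np.roll(w,-1,0),axis=1))
    x=(w[0]+w[1]-w[2]-w[3])[:2]; y=(w[0]+w[3]-w[1]-w[2])[:2]
    print("yaw",np.degrees(np.arctan2(x[1],x[0])),np.degrees(np.arctan2(-y[0],y[1])))
im=cv2.imread("pics/top0.png"); h=cv2.cvtColor(im,cv2.COLOR_BGR2HSV)
m=cv2.inRange(h,(105,150,80),(130,255,255)); m[:180]=0;m[210:]=0;m[:,:280]=0;m[:,310:]=0
M=cv2.moments(m,True);c=[M['m10']/M['m00'],M['m01']/M['m00']];print("blue",M['m00'],c,ray("top",c,.038))
print("shutter/top",ray("top",uz([[293,402]],[240,140]),.0745),"scene",ray("scene",uz([[238,285]],[230,170]),.0745))
print("rails top",ray("top",uz([[222,364],[433,312],[248,468],[460,412]],[240,140]),.068))
print("rails scene",ray("scene",uz([[208,236],[447,331],[133,305],[375,405]],[230,170]),.068))
E
```

```text
top [[ 0.6122  0.0435]
 [ 0.656  -0.1391]
 [ 0.4311 -0.1922]
 [ 0.3876 -0.0095]] c [ 0.5218 -0.0743]
sides [0.1878 0.231  0.1878 0.2308]
yaw 13.287081697581128 13.431795208117421
scene [[ 0.6042  0.0396]
 [ 0.6526 -0.14  ]
 [ 0.4344 -0.1935]
 [ 0.3871 -0.0151]] c [ 0.5196 -0.0773]
sides [0.186  0.2246 0.1845 0.2238]
yaw 13.963093194083966 14.963570128517327
blue 54.0 [293.94444444444446, 193.55555555555554] [[ 0.4691 -0.1184  0.038 ]]
shutter/top [[ 0.4542 -0.0626  0.0745]] scene [[ 0.456  -0.0622  0.0745]]
rails top [[ 0.4779 -0.0215  0.068 ]
 [ 0.5063 -0.1478  0.068 ]
 [ 0.416  -0.0354  0.068 ]
 [ 0.4465 -0.1621  0.068 ]]
rails scene [[ 0.476  -0.0186  0.068 ]
 [ 0.5093 -0.1457  0.068 ]
 [ 0.4156 -0.0342  0.068 ]
 [ 0.4489 -0.1608  0.068 ]]
```

```bash
cat >> h.py <<'E'
from scipy.spatial.transform import Rotation as Ro
C=np.array([.5215,-.0745]);YAW=np.radians(13.6)
B=np.array([[np.cos(YAW),-np.sin(YAW)],[np.sin(YAW),np.cos(YAW)]])
def st(goal=None):
    o=observe(); R=Ro.from_rotvec(o["ee_rot"]); p=o["eef_pos"]
    print("t",o["time_s"],"bal xy mm",((p[:2]-C)@B*1000).round(1),"z",(p[2]*1000).round(1),"F",o["ft_force"].round(2),"bal F",(o["ft_force"][:2]@B).round(2),"grip",round(o["grip_width"],3))
    D=np.c_[np.r_[B[:,1],0],np.r_[B[:,0],0],[0,0,-1]]
    print("turn needed(10deg)",np.degrees((R.inv()*Ro.from_matrix(D)).as_rotvec()).round(2)/10)
    if goal is not None:
        g=np.r_[C+B@np.array(goal[:2])/1000,goal[2]/1000]; d=g-p
        print("goal",g.round(4),"shift in D axes /50mm",(D.T@d/.05).round(3),"in tool axes now",(R.inv().apply(d)/.05).round(3))
E
python3 -c "
from h import *
st((-62,82,250))"
```

```text
t 0.1 bal xy mm [-128.8  674.2] z 302.9 F [0.22 0.07 0.22] bal F [0.23 0.02] grip 0.996
turn needed(10deg) [-9.000e-03  4.000e-03  5.304e+00]
goal [ 0.442  -0.0094  0.25  ] shift in D axes /50mm [-11.844   1.336   1.059] in tool axes now [-8.19  -8.658  1.072]
```

Call:
drive_tool:
  targets:
    - [0,0,0.9,0,0,0,1]
    - [0,0,0.9,0,0,0,1]
    - [0,0,0.9,0,0,0,1]
    - [0,0,0.9,0,0,0,1]
    - [0,0,0.9,0,0,0,1]
    - [0,0,0.8,0,0,0,1]
    - [0,0,0,-0.8,0.1,0,1]
    - [0,0,0,-0.8,0.1,0,1]
    - [0,0,0,-0.8,0.1,0,1]
    - [0,0,0,-0.8,0.1,0,1]
  newtons: 40

```text
time_s: 1.35
eef_pos: [0.2952, 0.3987, 0.3034]
ee_rot: [1.942, 2.47, -0.001]
ft_force: [0.1, -0.8, 0.3]
grip_width: -0.002
```

```bash
python3 -c "
from h import *
st((-62,82,250))"
```

```text
t 1.35 bal xy mm [-108.7  513.1] z 303.4 F [ 0.08 -0.82  0.34] bal F [-0.11 -0.82] grip -0.002
turn needed(10deg) [-0.003  0.003  0.005]
goal [ 0.442  -0.0094  0.25  ] shift in D axes /50mm [-8.622  0.934  1.068] in tool axes now [-8.623  0.927  1.072]
```

Call:
drive_tool:
  targets:
    - [0,0,0,-0.9,0.1,0,1]
    - [0,0,0,-0.9,0.1,0,1]
    - [0,0,0,-0.9,0.1,0,1]
    - [0,0,0,-0.9,0.1,0,1]
    - [0,0,0,-0.9,0.1,0,1]
    - [0,0,0,-0.9,0.1,0.1,1]
    - [0,0,0,-0.9,0.1,0.2,1]
    - [0,0,0,-0.9,0.1,0.3,1]
    - [0,0,0,-0.9,0.1,0.3,1]
    - [0,0,0,-0.5,0,0.2,1]

```text
time_s: 2.6
eef_pos: [0.4401, -0.0092, 0.2478]
ee_rot: [-1.944, -2.467, 0.001]
ft_force: [2.0, 0.0, -0.5]
grip_width: -0.0
```

```bash
python3 -c "
from h import *
st((-62,82,142))
for n in('scene','top'):
    im=snapshot(n); cv2.imwrite(f'pics/{n}1.png',im[:,:,::-1])
import cv2
a=cv2.imread('pics/top1.png')[140:230,230:340];b=cv2.imread('pics/scene1.png')[130:250,200:330]
cv2.imwrite('pics/z1.png',cv2.resize(b,None,fx=5,fy=5,interpolation=2)); cv2.imwrite('pics/z1t.png',cv2.resize(a,None,fx=6,fy=6,interpolation=2))
"
```

```text
t 2.6 bal xy mm [-63.7  82.6] z 247.8 F [ 2.02  0.05 -0.47] bal F [ 1.98 -0.43] grip -0.0
turn needed(10deg) [-0.007 -0.001 -0.006]
goal [ 0.442  -0.0094  0.142 ] shift in D axes /50mm [-0.013  0.035  2.115] in tool axes now [-0.013  0.037  2.115]
```

View pics/z1.png

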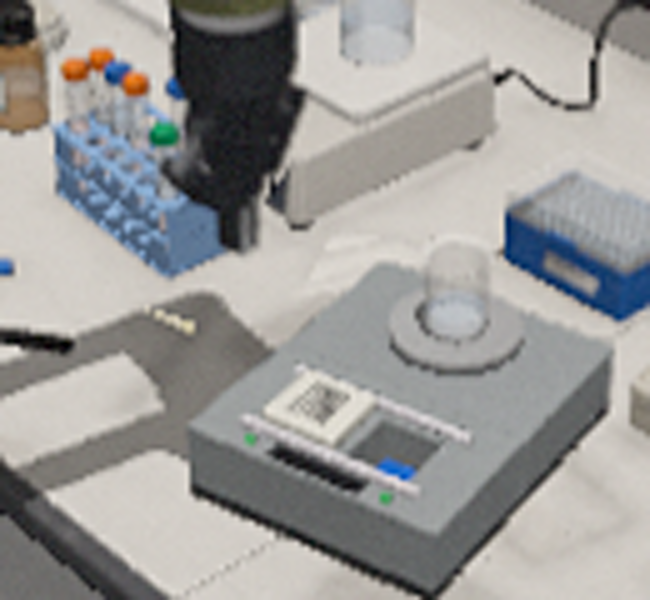

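View pics/z1t.png

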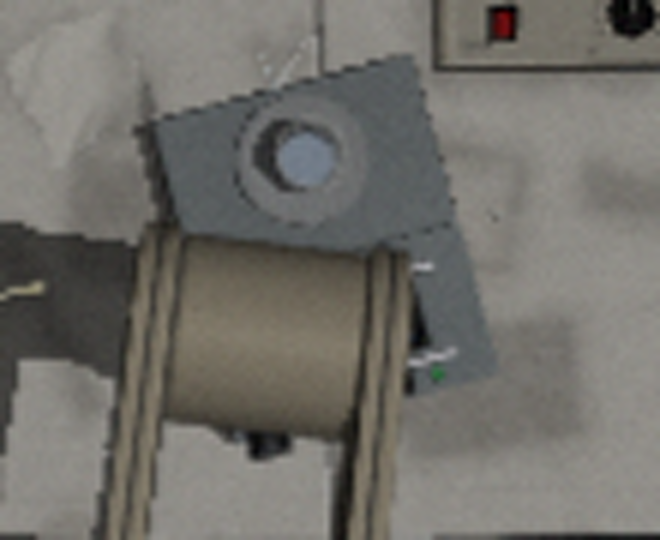

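Call:
drive_tool:
  targets:
    - [0,0,0,0,0.04,0.4,1]
    - [0,0,0,0,0,0.4,1]
    - [0,0,0,0,0,0.4,1]
    - [0,0,0,0,0,0.3,1]
    - [0,0,0,0,0,0.2,1]
    - [0,0,0,0,0,0.2,1]
    - [0,0,0,0,0,0.1,1]
    - [0,0,0,0,0,0.1,1]
    - [0,0,0,0,0,0,1]
    - [0,0,0,0,0,0,1]

```text
time_s: 3.95
eef_pos: [0.4423, -0.0068, 0.1442]
ee_rot: [1.942, 2.469, 0.0]
ft_force: [-0.4, -0.3, 0.8]
grip_width: 0.001
```

```bash
python3 -c "
from h import *
st((-62,66,140))
for n in('scene',):
    im=snapshot(n); cv2.imwrite(f'pics/{n}2.png',im[:,:,::-1])
o=observe();p=o['eef_pos'];print(px('scene',[p-[0,0,.073],p-[0,0,.060]]))
b=cv2.imread('pics/scene2.png')[150:250,200:330]
cv2.imwrite('pics/z2.png',cv2.resize(b,None,fx=6,fy=6,interpolation=2))
"
```

```text
t 3.95 bal xy mm [-61.   84.4] z 144.2 F [-0.38 -0.26  0.82] bal F [-0.43 -0.16] grip 0.001
turn needed(10deg) [0.003 0.001 0.003]
goal [ 0.4457 -0.0249  0.14  ] shift in D axes /50mm [-0.368 -0.02   0.084] in tool axes now [-0.368 -0.02   0.084]
[[249.2996369  205.10245332]
 [249.20166132 201.98296372]]
```

View pics/z2.png

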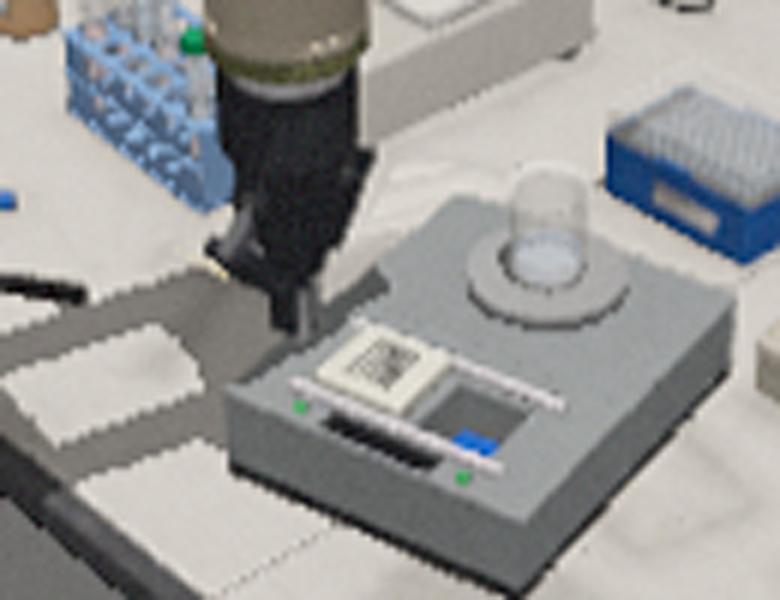

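Call:
drive_tool:
  targets:
    - [0,0,0,0,0,0.08,1]
    - [0,0,0,-0.1,0,0,1]
    - [0,0,0,-0.15,0,0,1]
    - [0,0,0,-0.15,0,0,1]
    - [0,0,0,-0.15,0,0,1]
    - [0,0,0,-0.15,0,0,1]
    - [0,0,0,-0.15,0,0,1]
    - [0,0,0,-0.15,0,0,1]
    - [0,0,0,-0.15,0,0,1]
    - [0,0,0,-0.1,0,0,1]

```text
time_s: 5.25
eef_pos: [0.457, -0.068, 0.1399]
ee_rot: [1.942, 2.469, 0.0]
ft_force: [0.9, 2.5, 0.8]
grip_width: -0.004
```

```bash
python3 -c "
from h import *
st((-62,9,140))
im=snapshot('scene'); cv2.imwrite('pics/scene3.png',im[:,:,::-1])
b=cv2.imread('pics/scene3.png')[150:250,200:330]
cv2.imwrite('pics/z3.png',cv2.resize(b,None,fx=6,fy=6,interpolation=2))
"
```

```text
t 5.25 bal xy mm [-61.1  21.5] z 139.9 F [0.92 2.49 0.77] bal F [1.48 2.2 ] grip -0.004
turn needed(10deg) [0.001 0.    0.002]
goal [ 0.4591 -0.0803  0.14  ] shift in D axes /50mm [-0.249 -0.017 -0.001] in tool axes now [-0.249 -0.017 -0.001]
```

View pics/z3.png

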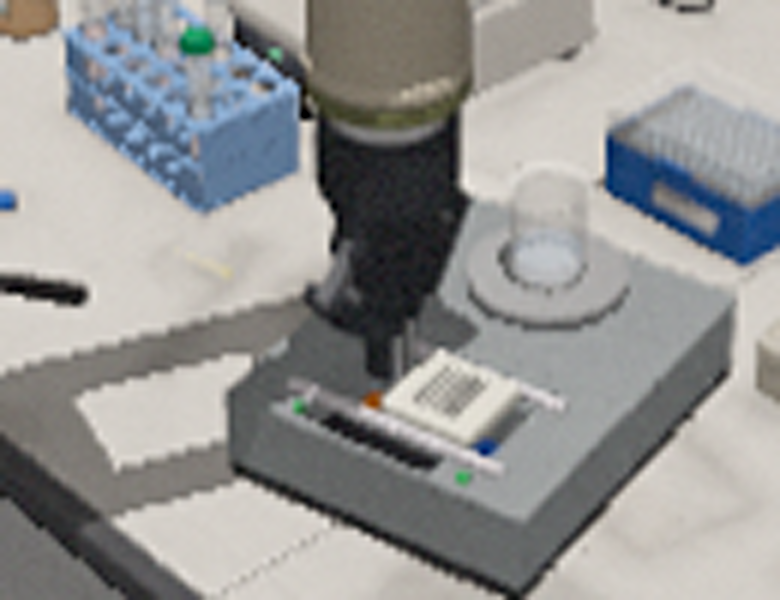

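Call:
drive_tool:
  targets:
    - [0,0,0,-0.04,0,0,1]
    - [0,0,0,-0.04,0,0,1]
    - [0,0,0,-0.04,0,0,1]
    - [0,0,0,-0.03,0,0,1]
    - [0,0,0,-0.03,0,0,1]
    - [0,0,0,-0.03,0,0,1]
    - [0,0,0,-0.01,0,0,1]
    - [0,0,0,-0.01,0,0,1]
    - [0,0,0,0,0,0,1]
    - [0,0,0,0,0,0,1]

```text
time_s: 6.55
eef_pos: [0.4596, -0.0787, 0.1399]
ee_rot: [1.942, 2.469, -0.0]
ft_force: [1.5, 0.2, -0.8]
grip_width: 0.001
```

```bash
python3 -c "
from h import *
st((-62,9,140))"
```

```text
t 6.55 bal xy mm [-61.2  10.5] z 139.9 F [ 1.5   0.15 -0.76] bal F [ 1.49 -0.2 ] grip 0.001
turn needed(10deg) [-0.     0.001  0.004]
goal [ 0.4591 -0.0803  0.14  ] shift in D axes /50mm [-0.029 -0.016 -0.002] in tool axes now [-0.029 -0.016 -0.002]
```

Call:
drive_tool:
  targets:
    - [0,0,0,-0.02,0,0,1]
    - [0,0,0,0,0,0,1]
    - [0,0,0,-0.02,0,0,1]
    - [0,0,0,0,0,0,1]
    - [0,0,0,-0.01,0,0,1]
    - [0,0,0,0,0,0,1]
    - [0,0,0,0,0,0,1]
    - [0,0,0,0,0,0,1]
    - [0,0,0,0,0,0,1]
    - [0,0,0,0,0,0,1]

```text
time_s: 7.8
eef_pos: [0.4602, -0.0811, 0.1399]
ee_rot: [1.942, 2.469, -0.0]
ft_force: [-1.0, 1.3, -0.2]
grip_width: 0.004
```

```bash
python3 -c "
from h import *
st((-62,9,140))"
```

```text
t 7.8 bal xy mm [-61.2   8. ] z 139.9 F [-1.02  1.25 -0.2 ] bal F [-0.7   1.46] grip 0.004
turn needed(10deg) [-0.     0.     0.004]
goal [ 0.4591 -0.0803  0.14  ] shift in D axes /50mm [ 0.021 -0.016 -0.002] in tool axes now [ 0.021 -0.016 -0.002]
```

Call:
drive_tool:
  targets:
    - [0,0,0,-0.02,0,0,1]
    - [0,0,0,0,0,0,1]
    - [0,0,0,-0.02,0,0,1]
    - [0,0,0,0,0,0,1]
    - [0,0,0,0,0,0,1]
    - [0,0,0,0,0,0,1]
    - [0,0,0,0,0,0,1]
    - [0,0,0,0,0,0,1]
    - [0,0,0,0,0,0,1]
    - [0,0,0,0,0,0,1]

```text
time_s: 9.05
eef_pos: [0.4603, -0.0819, 0.1398]
ee_rot: [-1.94, -2.468, -0.002]
ft_force: [-2.7, 9.9, 3.8]
grip_width: 0.0
```

```bash
python3 -c "
from h import *
st((-62,30,140))
im=snapshot('scene'); cv2.imwrite('pics/scene4.png',im[:,:,::-1])
b=cv2.imread('pics/scene4.png')[180:250,220:310]
cv2.imwrite('pics/z4.png',cv2.resize(b,None,fx=8,fy=8,interpolation=2))
"
```

```text
t 9.05 bal xy mm [-61.2   7.2] z 139.8 F [-2.7   9.89  3.84] bal F [-0.3  10.25] grip 0.0
turn needed(10deg) [-0.002 -0.014  0.005]
goal [ 0.4542 -0.0599  0.14  ] shift in D axes /50mm [ 0.456 -0.016 -0.004] in tool axes now [ 0.456 -0.016 -0.003]
```

View pics/z4.png

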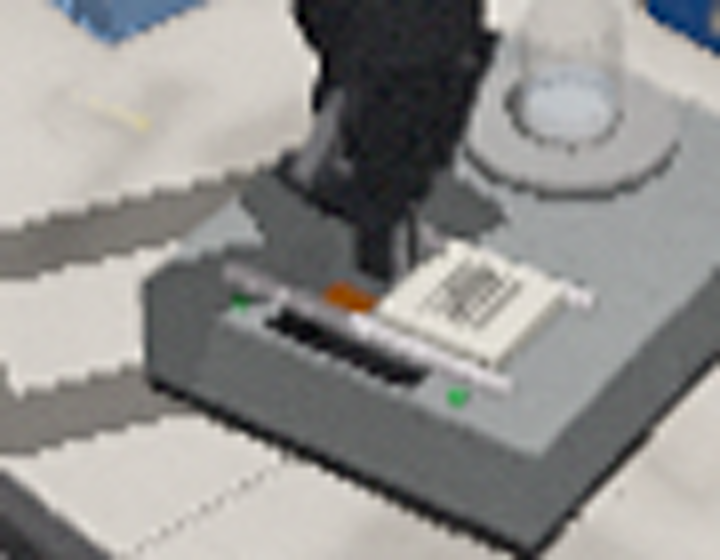

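Call:
drive_tool:
  targets:
    - [0,0,0,0.1,0,0,1]
    - [0,0,0,0.2,0,0,1]
    - [0,0,0,0.16,0,0,1]
    - [0,0,0,0,0,0,1]
    - [0,0,0,0,0,0.1,1]
    - [0,0,0,0,0,0.1,1]
    - [0,0,0,0,0,0.1,1]
    - [0,0,0,0,0,0.1,1]
    - [0,0,0,0,0,0,1]
    - [0,0,0,0,0,0,1]

```text
time_s: 10.35
eef_pos: [0.4553, -0.0607, 0.1199]
ee_rot: [1.942, 2.469, -0.0]
ft_force: [0.1, 0.0, 0.3]
grip_width: 0.001
```

```bash
python3 -c "
from h import *
st((-61.5,29,113))
im=snapshot('scene'); cv2.imwrite('pics/scene5.png',im[:,:,::-1])
b=cv2.imread('pics/scene5.png')[180:250,220:310]
cv2.imwrite('pics/z5.png',cv2.resize(b,None,fx=8,fy=8,interpolation=2))
"
```

```text
t 10.35 bal xy mm [-61.1  28.9] z 119.9 F [0.15 0.02 0.26] bal F [ 0.15 -0.01] grip 0.001
turn needed(10deg) [0.    0.    0.003]
goal [ 0.4549 -0.0608  0.113 ] shift in D axes /50mm [ 0.001 -0.007  0.139] in tool axes now [ 0.001 -0.007  0.139]
```

View pics/z5.png

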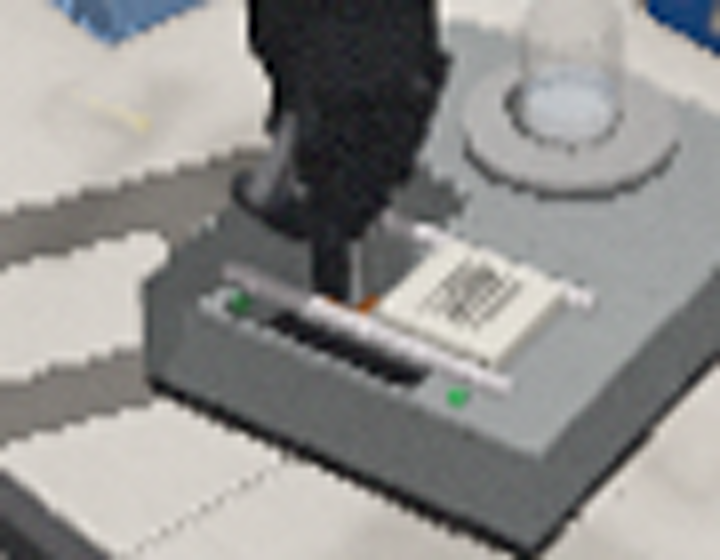

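The fingertip stands inside the well (about px (262,217)) and reads no force, with the orange key visible beside it. Next I go down slowly onto the key.

Call:
drive_tool:
  targets:
    - [0,0,0,0,0,0.06,1]
    - [0,0,0,0,0,0.06,1]
    - [0,0,0,0,0,0.04,1]
    - [0,0,0,0,0,0.04,1]
    - [0,0,0,0,0,0.03,1]
    - [0,0,0,0,0,0.03,1]
    - [0,0,0,0,0,0.02,1]
    - [0,0,0,0,0,0,1]
    - [0,0,0,0,0,0,1]
    - [0,0,0,0,0,0,1]

```text
time_s: 11.65
eef_pos: [0.4551, -0.0607, 0.1059]
ee_rot: [-1.942, -2.469, 0.0]
ft_force: [-2.6, 1.2, 2.9]
grip_width: 0.001
```

```bash
python3 -c "
from h import *
st((-61.5,29,105))"
```

```text
t 11.65 bal xy mm [-61.2  29. ] z 105.9 F [-2.64  1.19  2.88] bal F [-2.28  1.77] grip 0.001
turn needed(10deg) [-0.001 -0.     0.004]
goal [ 0.4549 -0.0608  0.105 ] shift in D axes /50mm [-0.001 -0.005  0.018] in tool axes now [-0.001 -0.005  0.018]
```

Call:
drive_tool:
  targets:
    - [0,0,0,0,0,0.01,1]
    - [0,0,0,0,0,0.01,1]
    - [0,0,0,0,0,0.01,1]
    - [0,0,0,0,0,0,1]
    - [0,0,0,0,0,0,1]
    - [0,0,0,0,0,0,1]
    - [0,0,0,0,0,0,1]
    - [0,0,0,0,0,0,1]
    - [0,0,0,0,0,0,1]
    - [0,0,0,0,0,0,1]

```text
time_s: 12.9
eef_pos: [0.4553, -0.0607, 0.1046]
ee_rot: [1.942, 2.469, 0.0]
ft_force: [-4.0, 1.6, 6.2]
grip_width: 0.004
```

```bash
python3 -c "
from h import *
st((-61.5,29,105))"
```

```text
t 12.9 bal xy mm [-61.1  29. ] z 104.6 F [-4.02  1.64  6.2 ] bal F [-3.53  2.54] grip 0.004
turn needed(10deg) [0.    0.    0.004]
goal [ 0.4549 -0.0608  0.105 ] shift in D axes /50mm [ 0.001 -0.007 -0.008] in tool axes now [ 0.001 -0.007 -0.008]
```

Call:
drive_tool:
  targets:
    - [0,0,0,0,0,0.01,1]
    - [0,0,0,0,0,0,1]
    - [0,0,0,0,0,0,1]
    - [0,0,0,0,0,0,1]
    - [0,0,0,0,0,0,1]
    - [0,0,0,0,0,0,1]
    - [0,0,0,0,0,0,1]
    - [0,0,0,0,0,0,1]
    - [0,0,0,0,0,0,1]
    - [0,0,0,0,0,0,1]

```text
time_s: 14.15
eef_pos: [0.4553, -0.0607, 0.1045]
ee_rot: [-1.942, -2.469, 0.0]
ft_force: [-6.2, 0.5, 11.6]
grip_width: -0.001
```

```bash
python3 -c "
from h import *
st((-61.5,29,105))"
```

```text
t 14.15 bal xy mm [-61.1  29. ] z 104.5 F [-6.2   0.48 11.6 ] bal F [-5.91  1.93] grip -0.001
turn needed(10deg) [-0.001 -0.     0.004]
goal [ 0.4549 -0.0608  0.105 ] shift in D axes /50mm [ 0.    -0.008 -0.011] in tool axes now [ 0.    -0.008 -0.011]
```

Call:
drive_tool:
  targets:
    - [0,0,0,0,0,-0.1,1]
    - [0,0,0,0,0,-0.3,1]
    - [0,0,0,0,0,-0.5,1]
    - [0,0,0,0,0,-0.5,1]
    - [0,0,0,0,0,0,1]
    - [0,0,0,-0.5,0,0,1]
    - [0,0,0,-0.7,0,0,1]
    - [0,0,0,-0.7,0,0,1]
    - [0,0,0,-0.36,0,0,1]
    - [0,0,0,0,0,0,1]

```text
time_s: 15.4
eef_pos: [0.4817, -0.1711, 0.1733]
ee_rot: [-1.943, -2.467, 0.0]
ft_force: [0.1, -0.7, 0.2]
grip_width: 0.002
```

```bash
python3 -c "
from h import *
st((-61.5,-84,140))
im=snapshot('scene'); cv2.imwrite('pics/scene6.png',im[:,:,::-1])
b=cv2.imread('pics/scene6.png')[170:250,220:320]
cv2.imwrite('pics/z6.png',cv2.resize(b,None,fx=7,fy=7,interpolation=2))
"
```

```text
t 15.4 bal xy mm [-61.4 -84.5] z 173.3 F [ 0.1  -0.68  0.22] bal F [-0.06 -0.69] grip 0.002
turn needed(10deg) [-0.004 -0.004 -0.006]
goal [ 0.4815 -0.1706  0.14  ] shift in D axes /50mm [ 0.01  -0.001  0.667] in tool axes now [ 0.009 -0.001  0.667]
```

View pics/z6.png

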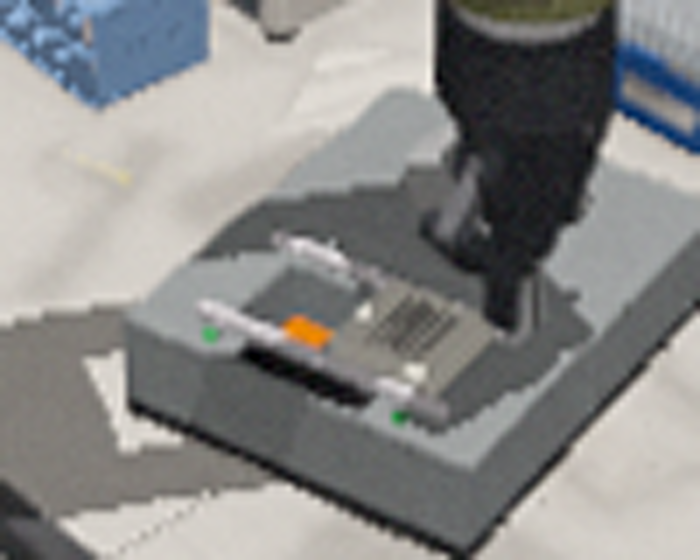

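Call:
drive_tool:
  targets:
    - [0,0,0,0,0,0.2,1]
    - [0,0,0,0,0,0.2,1]
    - [0,0,0,0,0,0.16,1]
    - [0,0,0,0,0,0.1,1]
    - [0,0,0,0,0,0,1]
    - [0,0,0,0.1,0,0,1]
    - [0,0,0,0.15,0,0,1]
    - [0,0,0,0.15,0,0,1]
    - [0,0,0,0.15,0,0,1]
    - [0,0,0,0.1,0,0,1]

```text
time_s: 16.7
eef_pos: [0.4742, -0.1385, 0.1412]
ee_rot: [1.941, 2.469, 0.0]
ft_force: [-0.1, -2.3, 0.1]
grip_width: -0.002
```

```bash
python3 -c "
from h import *
st((-61.5,-10.5,140))
im=snapshot('scene'); cv2.imwrite('pics/scene7.png',im[:,:,::-1])
b=cv2.imread('pics/scene7.png')[170:250,220:320]
cv2.imwrite('pics/z7.png',cv2.resize(b,None,fx=7,fy=7,interpolation=2))
"
```

```text
t 16.7 bal xy mm [-61.  -51.1] z 141.2 F [-0.12 -2.34  0.06] bal F [-0.67 -2.25] grip -0.002
turn needed(10deg) [0.003 0.002 0.005]
goal [ 0.4642 -0.0992  0.14  ] shift in D axes /50mm [ 0.811 -0.011  0.023] in tool axes now [ 0.811 -0.01   0.023]
```

View pics/z7.png

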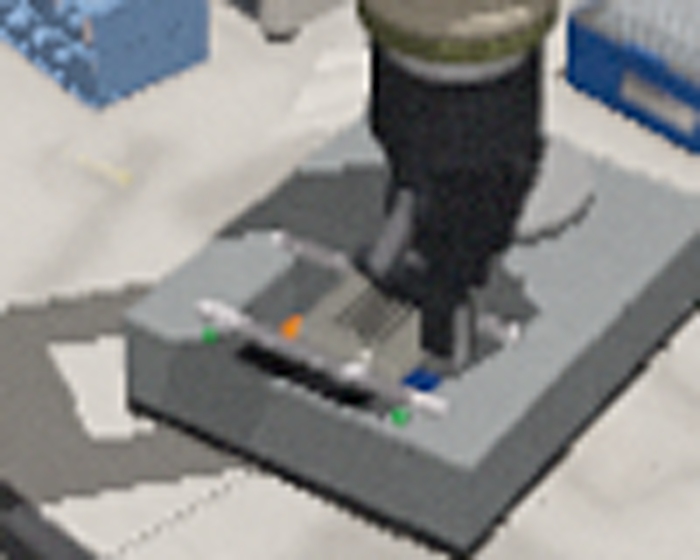

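Call:
drive_tool:
  targets:
    - [0,0,0,0.1,0,0,1]
    - [0,0,0,0.12,0,0,1]
    - [0,0,0,0.12,0,0,1]
    - [0,0,0,0.12,0,0,1]
    - [0,0,0,0.1,0,0,1]
    - [0,0,0,0.1,0,0,1]
    - [0,0,0,0.06,0,0,1]
    - [0,0,0,0.03,0,0,1]
    - [0,0,0,0,0,0,1]
    - [0,0,0,0,0,0,1]

```text
time_s: 18.0
eef_pos: [0.4651, -0.1024, 0.1406]
ee_rot: [-1.942, -2.469, 0.0]
ft_force: [-0.5, 0.0, -0.4]
grip_width: -0.001
```

```bash
python3 -c "
from h import *
st((-61.5,-10.5,140))
"
```

```text
t 18.0 bal xy mm [-61.4 -13.8] z 140.6 F [-0.54  0.04 -0.39] bal F [-0.52  0.17] grip -0.001
turn needed(10deg) [-0.004 -0.003  0.003]
goal [ 0.4642 -0.0992  0.14  ] shift in D axes /50mm [ 0.067 -0.002  0.012] in tool axes now [ 0.067 -0.002  0.012]
```

Call:
drive_tool:
  targets:
    - [0,0,0,0.02,0,0,1]
    - [0,0,0,0.02,0,0,1]
    - [0,0,0,0.02,0,0,1]
    - [0,0,0,0.02,0,0,1]
    - [0,0,0,0,0,0,1]
    - [0,0,0,0,0,0,1]
    - [0,0,0,0,0,0,1]
    - [0,0,0,0,0,0,1]
    - [0,0,0,0,0,0,1]
    - [0,0,0,0,0,0,1]

```text
time_s: 19.25
eef_pos: [0.4644, -0.0988, 0.1409]
ee_rot: [1.942, 2.469, -0.001]
ft_force: [-0.7, -5.7, -2.5]
grip_width: -0.0
```

```bash
python3 -c "
from h import *
st((-61.5,-10.5,140))
"
```

```text
t 19.25 bal xy mm [-61.3 -10.2] z 140.9 F [-0.72 -5.74 -2.46] bal F [-2.05 -5.41] grip -0.0
turn needed(10deg) [-0.001  0.002  0.003]
goal [ 0.4642 -0.0992  0.14  ] shift in D axes /50mm [-0.006 -0.005  0.017] in tool axes now [-0.006 -0.005  0.017]
```

Call:
drive_tool:
  targets:
    - [0,0,0,0.01,0,0,1]
    - [0,0,0,0.01,0,0,1]
    - [0,0,0,0,0,0,1]
    - [0,0,0,0,0,0,1]
    - [0,0,0,0,0,0,1]
    - [0,0,0,0,0,0,1]
    - [0,0,0,0,0,0,1]
    - [0,0,0,0,0,0,1]
    - [0,0,0,0,0,0,1]
    - [0,0,0,0,0,0,1]

```text
time_s: 20.5
eef_pos: [0.4643, -0.0986, 0.141]
ee_rot: [1.941, 2.468, -0.002]
ft_force: [0.1, -8.7, -3.0]
grip_width: -0.0
```

```bash
python3 -c "
from h import *
st((-61.5,-10.5,140))
"
```

```text
t 20.5 bal xy mm [-61.2  -9.9] z 141.0 F [ 0.13 -8.67 -3.01] bal F [-1.91 -8.46] grip -0.0
turn needed(10deg) [0.001 0.011 0.002]
goal [ 0.4642 -0.0992  0.14  ] shift in D axes /50mm [-0.011 -0.006  0.02 ] in tool axes now [-0.011 -0.006  0.02 ]
```

Call:
drive_tool:
  targets:
    - [0,0,0,-0.1,0,0,1]
    - [0,0,0,-0.1,0,0,1]
    - [0,0,0,0,0,-0.3,1]
    - [0,0,0,0,0,-0.6,1]
    - [0,0,0,0,0,-0.8,1]
    - [0,0,0,0,0,-0.8,1]
    - [0,0,0,0.8,0,-0.3,1]
    - [0,0,0,1,0,0,1]
    - [0,0,0,1,0,0,1]
    - [0,0,0,1,0,0,1]

```text
time_s: 21.75
eef_pos: [0.4212, 0.0789, 0.2824]
ee_rot: [1.942, 2.468, 0.003]
ft_force: [1.4, 0.7, -0.3]
grip_width: 0.004
```

Call:
drive_tool:
  targets:
    - [0,0,0,1,0,0,1]
    - [0,0,0,0.6,0,0,1]
    - [0,0,0,0,0,0,1]
    - [0,0,0,0,0,0,1]
    - [0,0,0,0,0,0,1]
    - [0,0,0,0,0,0,1]
    - [0,0,0,0,0,0,1]
    - [0,0,0,0,0,0,1]
    - [0,0,0,0,0,0,1]
    - [0,0,0,0,0,0,1]

```text
time_s: 23.0
eef_pos: [0.4029, 0.1551, 0.2809]
ee_rot: [1.942, 2.469, -0.0]
ft_force: [-0.5, -0.1, 0.1]
grip_width: -0.001
```

```bash
python3 -c "
from h import *
st()
for n in('scene','top'):
    im=snapshot(n); cv2.imwrite(f'pics/{n}9.png',im[:,:,::-1])
b=cv2.imread('pics/scene9.png')[170:250,230:330];a=cv2.imread('pics/top9.png')[140:220,240:330]
cv2.imwrite('pics/z9.png',np.hstack([cv2.resize(b,(400,320),interpolation=2),cv2.resize(a,(360,320),interpolation=2)]))
a0=cv2.imread('pics/top0.png');print('max diff regions');d=cv2.absdiff(a0,cv2.imread('pics/top9.png')).max(2)
cv2.imwrite('pics/d9.png',d)
"
```

```text
t 23.0 bal xy mm [-61.3 251. ] z 280.9 F [-0.47 -0.1   0.06] bal F [-0.48  0.02] grip -0.001
turn needed(10deg) [-0.     0.     0.004]
max diff regions
```

View pics/z9.png

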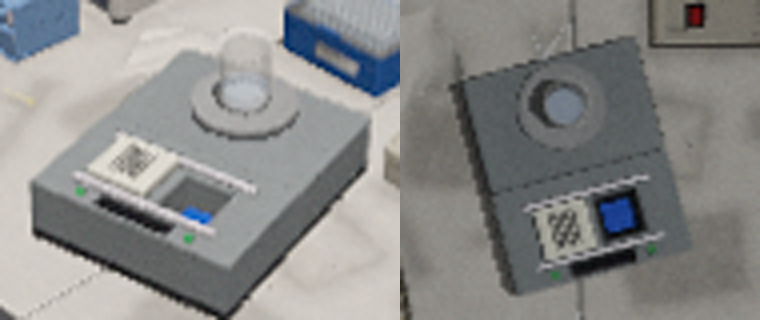

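View pics/scene9.png

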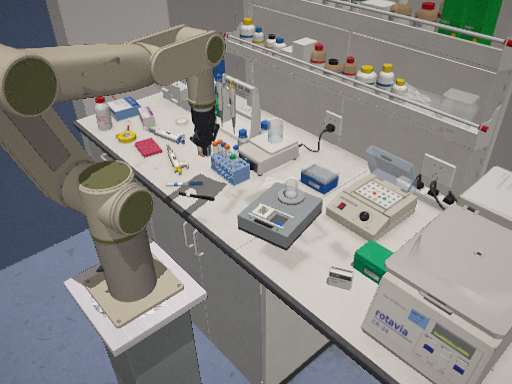

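The views show the shutter back over the orange well, the blue well open and the blue key not pressed. The beaker and bystanders are where they were, and the arm is clear.

```bash
python3 -c "
from bench import finish_job
print(finish_job())"
```

```text
the job is handed in; nothing more can be done
None
```

I reset the balance and handed the job in at about 23 s; no verdict was reported, so success rests on my own checks below.

- **Opening:** I pushed the shutter with the closed fingertips until it met the far stop (about 10 N). The pictures showed the orange well open.
- **Pressing:** I lowered the fingertip into the orange well and pressed to the bottom. The last 0.5 mm of command moved the tip only 0.1 mm while the force rose from about 6 N to 12 N. I held it there for more than a second. The blue key was never touched.
- **Closing:** I pushed the shutter back to its home stop (about 8.5 N). That position agrees within about 1 mm with the far-stop contact and the 60 mm travel. I then backed off and lifted the arm clear, and the force read about 0 N.

**Final pictures:** The shutter covers the orange well and the blue well is open. By eye, the beaker and the other things I could see stand where they did.

**Not fully confirmed:**
- The wrist force is noisy by 1–2 N. It also showed up to 6 N sideways during the press.
- The 12 N peak on the orange key is above the 4 N needed to bottom it. It came from the last step I made to confirm it was fully down.
- I saved a before/after difference image of the bench but did not look at it.

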